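# Find the unlatched access hatch and push it open

### The job

One of the four identical hatches in the top of the grey service box has been left unlatched. With the fingertips, press gently on the near edge of one hatch after another until you find the one that rocks, then push that hatch right over so that it stands fully open by itself. Only press and push: leave the tools and parts lying about where they are.

Things in the scene. Friction and masses are not known exactly. Their poses are not given: they have to be found in the camera images.
- service_box: Low grey box fixed to the bench, 175 mm deep (x), 366 wide (y), 80 high, black vent slots toward the robot; hollow, 76 mm deep, with four identical hatches in a row in its top, flush with its rim. Origin on the bench under the middle of the row; x away from the robot, y along the row: hatch centres at y = +132, +44, -44, -132 mm. Far rim 41 mm wide, near rim 19, between hatches 14.
- hatch_1 (a joint): Tip angle (rad) of the leftmost (+y) hatch: 0 shut, 1.25 fully open; grows as the edge near the robot goes down into the box and the far edge rises (in the end 50 mm above the box). Aluminium panel 110 mm (x) by 70 (y), 4 thick, opening 115 by 74. Axle along the box's y, at box x = -7.5 mm, 64 mm above the bench; the near edge is 47 mm from it. The far edge cannot be pressed down.
- hatch_1_pad (a point): Middle of the top of the black rubber pad (18 x 62 mm, 5 high) on the near edge of the leftmost (+y) hatch, 36 mm from the axle, 85 mm above the bench: press here. Rubber squeezes 1 mm per 3 N, 4 mm at most. Three hatches (which varies) are held and give 1 mm beyond that; the loose one yields to 1 N, falls shut if let go early, and past 0.6 rad (pad 25 mm down) falls fully open and stays.
- hatch_2 (a joint): Tip angle (rad) of the second from the left hatch: 0 shut, 1.25 fully open; grows as the edge near the robot goes down into the box and the far edge rises (in the end 50 mm above the box). Aluminium panel 110 mm (x) by 70 (y), 4 thick, opening 115 by 74. Axle along the box's y, at box x = -7.5 mm, 64 mm above the bench; the near edge is 47 mm from it. The far edge cannot be pressed down.
- hatch_2_pad (a point): Middle of the top of the black rubber pad (18 x 62 mm, 5 high) on the near edge of the second from the left hatch, 36 mm from the axle, 85 mm above the bench: press here. Rubber squeezes 1 mm per 3 N, 4 mm at most. Three hatches (which varies) are held and give 1 mm beyond that; the loose one yields to 1 N, falls shut if let go early, and past 0.6 rad (pad 25 mm down) falls fully open and stays.
- hatch_3 (a joint): Tip angle (rad) of the third from the left hatch: 0 shut, 1.25 fully open; grows as the edge near the robot goes down into the box and the far edge rises (in the end 50 mm above the box). Aluminium panel 110 mm (x) by 70 (y), 4 thick, opening 115 by 74. Axle along the box's y, at box x = -7.5 mm, 64 mm above the bench; the near edge is 47 mm from it. The far edge cannot be pressed down.
- hatch_3_pad (a point): Middle of the top of the black rubber pad (18 x 62 mm, 5 high) on the near edge of the third from the left hatch, 36 mm from the axle, 85 mm above the bench: press here. Rubber squeezes 1 mm per 3 N, 4 mm at most. Three hatches (which varies) are held and give 1 mm beyond that; the loose one yields to 1 N, falls shut if let go early, and past 0.6 rad (pad 25 mm down) falls fully open and stays.
- hatch_4 (a joint): Tip angle (rad) of the rightmost hatch: 0 shut, 1.25 fully open; grows as the edge near the robot goes down into the box and the far edge rises (in the end 50 mm above the box). Aluminium panel 110 mm (x) by 70 (y), 4 thick, opening 115 by 74. Axle along the box's y, at box x = -7.5 mm, 64 mm above the bench; the near edge is 47 mm from it. The far edge cannot be pressed down.
- hatch_4_pad (a point): Middle of the top of the black rubber pad (18 x 62 mm, 5 high) on the near edge of the rightmost hatch, 36 mm from the axle, 85 mm above the bench: press here. Rubber squeezes 1 mm per 3 N, 4 mm at most. Three hatches (which varies) are held and give 1 mm beyond that; the loose one yields to 1 N, falls shut if let go early, and past 0.6 rad (pad 25 mm down) falls fully open and stays.
- nut: Steel hex nut, 24x21x11 mm, lying loose on the far rim of the service box; origin at the centre of its underside.
- bolt: Steel hex bolt, 23x45x20 mm, lying loose along the far rim of the service box; origin under its middle.
- torch: Black torch, 36x122x36 mm, lying loose on the bench left of the box; origin under its middle.
- wrench: Steel open-ended spanner, 30x184x9 mm, lying loose on the bench close along the near side of the box; origin under its middle.
- screwdriver: Screwdriver with a light blue handle, 29x200x30 mm, lying loose on the bench right of the box; origin under its middle.
- cup: Blue drinking cup with a white band, 72 mm across and 112 mm tall, standing loose on the bench left of the box; origin at the centre of its base.

How it is judged:
By the outcome, as a careful person would: the job done as asked, in the order asked, and still so for the second after the job is handed in, with the robot touching nothing.
It also fails if it takes over 48 s, if anything falls off the work surface, if the arm or the gripper's body presses on something with over 40 N, if the wrist force passes 120 N, or if a joint passes its speed limit or range.

### The arm

A 6-joint arm with a two-finger parallel gripper is mounted at the origin on the work surface; the furniture and walls round the work are solid. World frame = base frame: x ahead of the robot, y to its left, z up, the work surface at z = 0. Lengths are in m, angles in rad, forces in N, time in s.
With the tool pointing down it reaches from about 0.4 to 0.825 m from the base axis. Payload 7 kg.
Tool frame: the origin (TCP) lies on the mounting face of the last link; the fingertips stand arm.tcp_to_tips ahead of it and the grasp point (between the pads) lies 159 mm ahead of it (arm.tcp_to_tips is the distance from the TCP to the fingertips, in m); z points along the fingers, y is the direction in which the jaws open and shut (so a half turn about z gives the same grasp; the last joint's range is limited). The gripper opens to 88 mm and grips with 3 to 60 N. Pads are 19 mm wide; open, the fingers measure 130 mm over their backs; the gripper's body (78 mm by 193 mm) begins 47 mm behind the grasp point.
Start: joints at [-1.016, 0.359, 0.012, 0, -1.224, -0.288], TCP at [0.178, -0.651, 0.405] pointing down, gripper open.
Joint ranges: [-3.07, 3.07], [-1.43, 2.12], [-1.02, 1.25], [-3.03, 1.67], [-3.05, -0], [-3.03, 3.03]. Speed limits (rad/s): [2.39, 2.39, 3.01, 3.14, 3.14, 3.14].

### API

Orientations are given as [roll, pitch, yaw] about the fixed x, y, z axes, in that order (R = Rz(yaw) Ry(pitch) Rx(roll)).
In Python, from station import arm, cams, job_done, finder gives the robot as it stands.
- The arm moves only by the tool play_rows, never from a script. Its argument "targets" is a list that holds one entry, the list of rows, each a list of 4 numbers: the shift along the tool's x, y, z in m, then the turn about the tool's z in degrees. A call has 1 to 5 rows; each row is the pose to reach, as a shift and turn from the pose commanded when the call began, along the tool's axes at that moment; what a row does not reach only later rows make up. A row lasts 1/8 s, in which the tool goes at most 62.5 mm and 10.7 degrees, less where a joint would pass 70% of its speed; a pose out of reach is approached as far as the arm can. A call with a gripper value outside its range is refused whole. "grip" is the closure in counts, from 0 (fully open) to 255 (shut), set as the call begins (left out, the last holds). The fingers move at their own pace and stop on an object; "newtons" is the grip in N (left out, the last holds). Time passes only in rows, so rows that repeat a pose let the fingers close. It gives the time, the measured TCP pose, the force and the opening at its end, in the units of the state.
- arm.get_state(): the state, without advancing time (a new reading comes with each control period).
- cams.grab_frame(name): name is "scene" or "side" or "wrist"; returns (picture, depth): 420x560x3 uint8, red, green, blue; 420x560 float32, m along the optical axis (not along the pixel's ray), 0 where there is no reading.
- cams.camera_params(name): a dict with "intrinsics" (3x3 intrinsics, pixels), "position" and "attitude" of the camera in the world. Camera axes: x right, y down, z forward; pixel columns grow to the right and rows downward; lengths in m; the calibration is good to about 2 mm. The wrist camera is an equidistant fisheye: a pixel r from the principal point sees the ray r / f radians off the axis. A picture is of the moment at which its call begins: read the wrist's pose just before it. camera_params takes no time and is no camera call; for the wrist camera it gives the pose at the moment of the call.
- job_done(): hands the job in, once; it reports no verdict.
Trained networks look in the newest picture that a camera, given by its name, has taken for a name from the list of things; names that differ only in an ending like _2 or _b are one class to them, and where a whole thing is asked for, a point or a joint stands for the part that bears it (a point fixed in the world has none). Each returns a list of dicts, best first, with "score" (0 to 1); they miss things now and then, are a little off and sometimes report something else, mostly with a low value. They report only what shows in the picture. A call takes as long as a camera call.
- finder.find_in(camera, query): "xyz" ([x, y, z] in m, in world coordinates, good to about 4 mm: the middle of the surface that is visible of it).
- finder.masks_of(camera, query): "mask" (420x560 bool, what is visible of it).
The state is a dict: "t": time; "q": joint angles; "qd": joint speeds; "joint_efforts": joint torques, N m; "eef_pos": TCP position; "ee_rot": TCP orientation; "force": force on the tool from outside, world axes, zero at the start; "moment": the same for the moment, N m; "width": finger opening in m.
Only numpy, scipy, OpenCV 4.12 (cv2) and the standard library are available. Lean on these libraries where they do the work, as an engineer would, in place of code of your own. Each camera call takes 0.05 s, during which the arm holds its last target. There are 200 camera calls.

## Working session

There is one attempt and no reset: what is moved stays moved. The work goes in short steps, Python scripts to look and compute and a tool call to move; the robot and the scene stay as the last step left them, time stands still between calls to the robot, and variables do not carry over. Pictures are saved under pics/ and viewed, about 8 in all and at most 12, crops included, and the job is handed in when it is done.

Besides the shell and the picture viewer there is one more tool, called as a command line: name --argument value ..., lists and objects as JSON in quotes. play_rows: Moves the arm, as the interface text tells. Its arguments: {"type":"object","properties":{"targets":{"type":"array","items":{"type":"array","items":{"type":"array","items":{"type":"number"}}}},"grip":{"type":"number"},"newtons":{"type":"number"}},"required":["targets"]}

```bash
mkdir -p pics; python3 - <<'E'
from station import arm,cams,finder
import cv2,numpy as np
s=arm.get_state();print(s['t'],s['eef_pos'],s['ee_rot'],s['force'],s['width'],arm.tcp_to_tips)
ims=[]
for n in ('scene','side'):
    p,d=cams.grab_frame(n);cv2.imwrite(f'pics/{n}0.png',p[:,:,::-1])
    for q in ('hatch_1_pad','service_box','cup','wrench'):
        for r in finder.find_in(n,q)[:5]: print(n,q,np.round(r['xyz'],3),round(r['score'],2))
E
```

```text
0.0 [ 0.17793297 -0.65092083  0.40372909] [ 3.13991804e+00 -1.61993010e-04 -2.87489629e+00] [ 0.31210987 -0.28254454  0.62982049] 0.08789255161371809 0.1781
scene hatch_1_pad [0.575 0.048 0.078] 0.58
scene hatch_1_pad [ 0.579 -0.039  0.085] 0.42
scene service_box [ 0.578 -0.035  0.079] 0.63
scene service_box [ 0.542 -0.122  0.082] 0.55
scene cup [0.585 0.306 0.077] 0.68
scene wrench [ 0.476 -0.123  0.009] 0.84
side hatch_1_pad [0.574 0.058 0.079] 0.62
side cup [0.592 0.352 0.077] 0.8
side wrench [ 0.479 -0.104  0.009] 0.74
```

View pics/scene0.png

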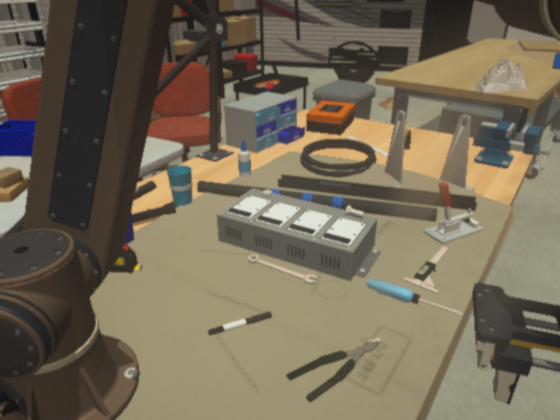

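The scene view shows the box with hatches at about (247,207), (278,213), (313,222) and (345,231), and the spanner in front of it at (282,268). Next I'll fit the box top from the depth image.

```bash
cat > h.py <<'E'
from station import arm,cams,finder
import cv2,numpy as np
from scipy.spatial.transform import Rotation as R
def cloud(n):
    p,d=cams.grab_frame(n);c=cams.camera_params(n);K=np.array(c['intrinsics']);A=np.array(c['attitude'],float)
    M=A if A.shape==(3,3) else R.from_euler('xyz',A).as_matrix()
    v,u=np.indices(d.shape)
    P=np.stack([(u-K[0,2])/K[0,0]*d,(v-K[1,2])/K[1,1]*d,d],-1)@M.T+np.array(c['position'])
    P[d==0]=np.nan
    return p,P
E
python3 - <<'E'
from h import *
for n in('scene','side'):
    p,P=cloud(n);print(n,np.round(cams.camera_params(n)['position'],3))
    m=(P[...,2]>.07)&(P[...,2]<.095)&(P[...,0]>.4)&(P[...,0]<.75)&(abs(P[...,1])<.27)
    k,l,st,_=cv2.connectedComponentsWithStats(m.astype(np.uint8))
    i=1+st[1:,4].argmax();Q=P[l==i];print(st[i],np.median(Q[:,2]))
    (c,sz,a)=cv2.minAreaRect(Q[:,:2].astype(np.float32));print(c,sz,a)
    # dark pads on top
    g=p.max(-1);b=((l==i)&(g<60));print('dark',b.sum())
    x0,y0,w,h=st[i][:4];cr=p[y0-20:y0+h+40,x0-30:x0+w+30,::-1];cr=cv2.resize(cr,None,fx=3.2,fy=3.2)
    cv2.imwrite(f'pics/{n}1.png',cr);print(cr.shape,x0-30,y0-20)
E
```

```text
scene [-0.226 -0.59   0.616]
[ 216  189  161   67 5545] 0.08008728292716416
(0.5979562997817993, -0.07837475836277008) (0.18155309557914734, 0.3679618239402771) 5.453108787536621
dark 0
(406, 707, 3) 186 169
side [0.323 1.006 1.045]
[ 234  161   74   86 4675] 0.07951157763165728
(0.6004828810691833, -0.07601526379585266) (0.1764722764492035, 0.37419047951698303) 5.155487537384033
dark 208
(467, 429, 3) 204 141
```

View pics/scene1.png

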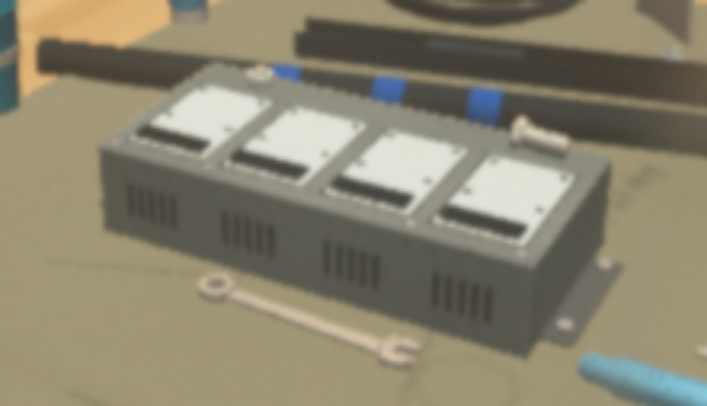

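View pics/side0.png

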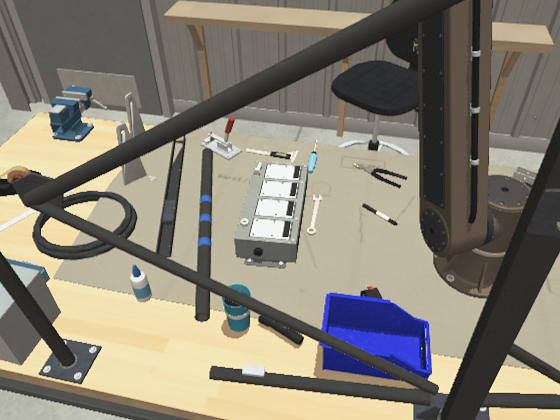

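play_rows --targets '[[[-0.05,0.033,0,2],[-0.1,0.067,0,4],[-0.15,0.1,0,6],[-0.2,0.134,0,8],[-0.25,0.168,0,10]]]' --grip 255

```text
t: 1.23
eef_pos: [0.3758, -0.4215, 0.405]
ee_rot: [-3.141, 0.001, -3.051]
force: [1.2, -0.9, 0.3]
width: 0.0434
```

play_rows --targets '[[[-0.04,0.038,0,0],[-0.08,0.077,0,0],[-0.12,0.115,0.02,0],[-0.16,0.154,0.04,0],[-0.2,0.192,0.06,0]]]'

```text
t: 1.85
eef_pos: [0.5572, -0.2119, 0.3445]
ee_rot: [-3.141, 0.001, -3.049]
force: [1.1, -0.9, 0.4]
width: 0.0004
```

```bash
python3 - <<'E'
from h import *
s=arm.get_state();print(s['t'],s['eef_pos'],s['ee_rot'],s['force'],s['width'],arm.tcp_to_tips)
p,_=cams.grab_frame('wrist');cv2.imwrite('pics/w1.png',p[:,:,::-1])
p,P=cloud('scene');cv2.imwrite('pics/s2.png',cv2.resize(p[120:330,130:410,::-1],None,fx=2.6,fy=2.6))
E
```

```text
1.85 [ 0.55723096 -0.21193828  0.34454626] [-3.14133293e+00  1.02999905e-03 -3.04909220e+00] [ 1.11531542 -0.93355655  0.40135009] 0.00041367358475842737 0.1781
```

View pics/w1.png

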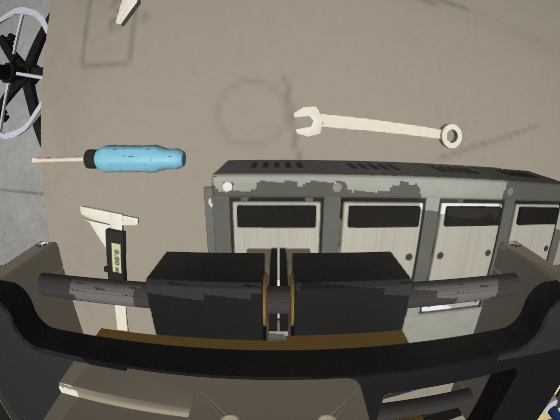

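View pics/s2.png

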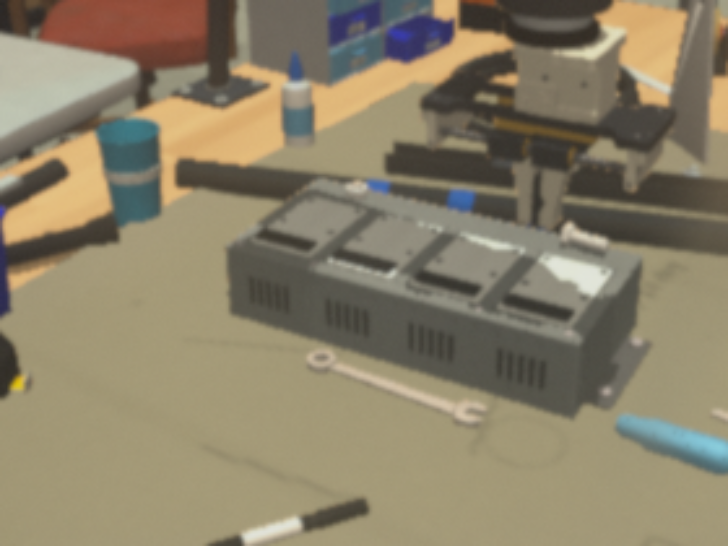

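The wrist view shows the four pads at about (277,216), (382,218), (473,216) and (537,218). I'll locate them by ray casting and compare that with the depth fit.

```bash
python3 - <<'E'
from h import *
c=cams.camera_params('wrist');K=np.array(c['intrinsics']);A=np.array(c['attitude'],float)
M=A if A.shape==(3,3) else R.from_euler('xyz',A).as_matrix();o=np.array(c['position']);print(o)
for u,v in((277,216),(382,218),(473,216),(537,218)):
    x=(u-K[0,2])/K[0,0];y=(v-K[1,2])/K[1,1];r=np.hypot(x,y)
    d=M@np.array([x/r*np.sin(r),y/r*np.sin(r),np.cos(r)]);print(np.round(o+d*(.085-o[2])/d[2],4))
E
```

```text
[ 0.48015997 -0.21783824  0.32193168]
[ 0.5554 -0.2107  0.085 ]
[ 0.5493 -0.1276  0.085 ]
[ 0.5397 -0.0402  0.085 ]
[0.5343 0.0452 0.085 ]
```

play_rows --targets '[[[0,0,0.04,0],[0,0,0.07,0],[0,0,0.078,0],[0,0,0.081,0],[0,0,0.081,0]]]'

```text
t: 2.58
eef_pos: [0.5567, -0.2138, 0.2648]
ee_rot: [-3.141, 0.002, -3.049]
force: [1.1, -0.5, 1.0]
width: 0.0002
```

play_rows --targets '[[[0,0,0.001,0],[0,0,0.002,0],[0,0,0.003,0],[0,0,0.003,0]]]'

```text
t: 3.08
eef_pos: [0.5566, -0.2136, 0.2613]
ee_rot: [-3.141, 0.001, -3.049]
force: [-1.4, -0.8, 5.2]
width: 0.0003
```

play_rows --targets '[[[0,0,0.001,0],[0,0,0.002,0],[0,0,0.002,0]]]'

```text
t: 3.45
eef_pos: [0.5565, -0.2136, 0.2598]
ee_rot: [-3.141, 0.001, -3.049]
force: [-2.3, 1.9, 9.6]
width: 0.0
```

play_rows --targets '[[[0,0,-0.015,0],[0,0.044,-0.015,0],[0,0.088,-0.015,0],[0,0.088,-0.006,0],[0,0.088,-0.006,0]]]'

```text
t: 4.08
eef_pos: [0.5479, -0.1258, 0.2643]
ee_rot: [3.141, -0.001, -3.049]
force: [-0.9, -0.0, -0.4]
width: 0.0002
```

play_rows --targets '[[[0,0,0.002,0],[0,0,0.004,0],[0,0,0.005,0],[0,0,0.005,0]]]'

```text
t: 4.58
eef_pos: [0.5482, -0.1265, 0.2604]
ee_rot: [-3.141, 0.0, -3.05]
force: [-3.4, 1.2, 8.4]
width: 0.0005
```

Hatches 4 and 3 are both held, at 9.6 N and 8.4 N. Hatch 2 is next.

play_rows --targets '[[[0,0,-0.015,0],[0,0.044,-0.015,0],[0,0.088,-0.015,0],[0,0.088,-0.005,0],[0,0.088,-0.005,0]]]'

```text
t: 5.2
eef_pos: [0.5398, -0.0384, 0.2644]
ee_rot: [-3.141, -0.001, -3.049]
force: [-0.4, -0.3, 0.6]
width: 0.0004
```

play_rows --targets '[[[0,0,0.002,0],[0,0,0.004,0],[0,0,0.005,0],[0,0,0.005,0]]]'

```text
t: 5.7
eef_pos: [0.5401, -0.0386, 0.2596]
ee_rot: [-3.141, -0.0, -3.05]
force: [-0.3, -0.1, 1.1]
width: 0.0004
```

Hatch 2 yields: about 1 N at 3.5 mm in. I'll push it over.

play_rows --targets '[[[0,0,0.005,0],[0,0,0.01,0],[0,0,0.015,0],[0,0,0.019,0],[0,0,0.019,0]]]'

```text
t: 6.32
eef_pos: [0.54, -0.0382, 0.2402]
ee_rot: [-3.141, -0.001, -3.049]
force: [-0.3, 0.1, 0.1]
width: 0.0005
```

play_rows --targets '[[[0,0,0.004,0],[0,0,0.007,0],[0,0,0.01,0],[0,0,0.01,0]]]'

```text
t: 6.82
eef_pos: [0.5399, -0.0383, 0.2304]
ee_rot: [-3.142, -0.001, -3.049]
force: [-0.5, 0.3, -0.7]
width: 0.0
```

```bash
python3 - <<'E'
from h import *
p,P=cloud('scene');cv2.imwrite('pics/s3.png',cv2.resize(p[120:330,130:410,::-1],None,fx=2.6,fy=2.6))
E
```

```text
(no output)
```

View pics/s3.png

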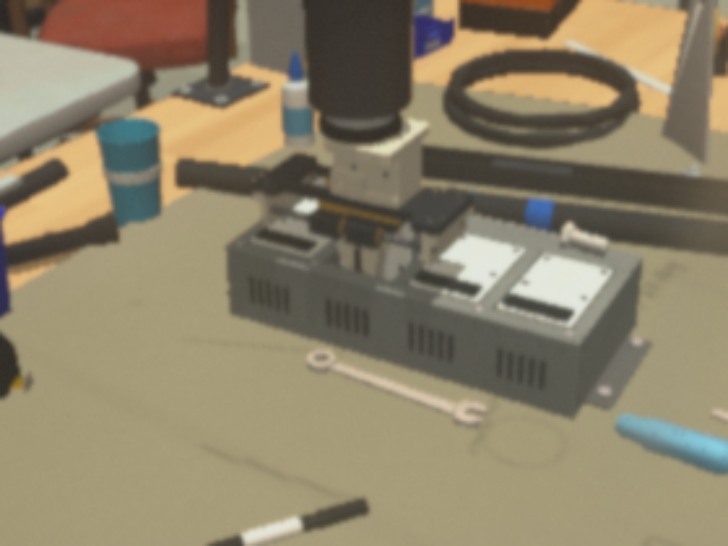

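The gripper hides the hatch in this picture, and the force is near zero. I'll rise straight up, back off towards the robot, and look again.

play_rows --targets '[[[0,0,-0.015,0],[0,0,-0.045,0],[0,0,-0.09,0],[0.04,0,-0.14,0],[0.08,0,-0.19,0]]]'

```text
t: 7.5
eef_pos: [0.4611, -0.0457, 0.4207]
ee_rot: [-3.141, 0.001, -3.049]
force: [0.1, 0.6, 1.8]
width: 0.0006
```

```bash
python3 - <<'E'
from h import *
p,P=cloud('scene');cv2.imwrite('pics/s4.png',cv2.resize(p[120:330,130:410,::-1],None,fx=2.6,fy=2.6))
p2,P2=cloud('side')
Rz=R.from_euler('z',5.3,degrees=True).as_matrix()
for n,Q in(('scene',P),('side',P2)):
    B=(Q-[.588,-.078,0])@Rz
    for i,y in enumerate((.132,.044,-.044,-.132)):
        m=(abs(B[...,1]-y)<.03)&(abs(B[...,0])<.06)&(B[...,2]<.2);b=B[m];print(n,i+1,len(b),np.round(np.percentile(b,[2,50,98],axis=0)[:,[0,2]],3).tolist() if len(b) else '')
print(arm.get_state()['eef_pos'],arm.get_state()['t'])
E
```

```text
scene 1 469 [[-0.055, 0.078], [-0.006, 0.08], [0.055, 0.086]]
scene 2 716 [[-0.026, 0.051], [-0.012, 0.089], [0.059, 0.127]]
scene 3 600 [[-0.055, 0.077], [-0.003, 0.08], [0.059, 0.086]]
scene 4 668 [[-0.055, 0.077], [-0.004, 0.081], [0.057, 0.086]]
side 1 613 [[-0.058, 0.075], [0.0, 0.08], [0.057, 0.086]]
side 2 275 [[-0.058, 0.034], [-0.011, 0.08], [0.06, 0.128]]
side 3 437 [[-0.058, 0.074], [-0.003, 0.08], [0.059, 0.087]]
side 4 407 [[-0.058, 0.075], [0.001, 0.08], [0.059, 0.087]]
[ 0.46014168 -0.0461978   0.42549994] 7.6
```

View pics/s4.png

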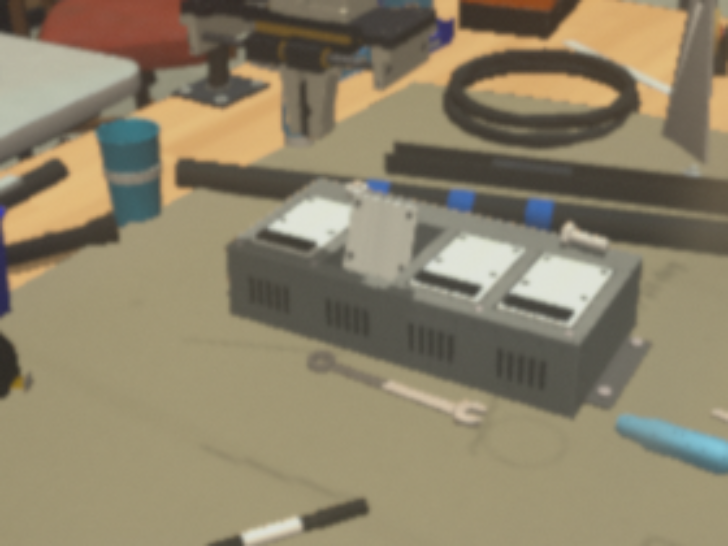

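Hatch 2 stands upright at (383,238). Its top edge is about 128 mm high, where fully open would be about 130 mm. The other three are shut and the loose items are undisturbed.

```bash
python3 -c "
from station import job_done;print(job_done())"
```

```text
the job is handed in; nothing more can be done
None
```

The second hatch from the left (hatch_2) was the loose one; it now stands fully open by itself and the job is handed in, at about 7.6 s of the 48 s allowed.

- **Finding it:** I pressed gently with the closed fingertips from the right. Hatch 4 held at 9.6 N and hatch 3 at 8.4 N. Hatch 2 gave way at about 1 N, so I never pressed hatch 1.
- **Opening it:** I pushed hatch 2's pad edge down until my fingertips were about 33 mm below where the pad had been, then drew the gripper clear.
- **Last checks:** With the gripper away, both cameras put hatch 2's raised edge at 127–128 mm, against about 130 mm for fully open. The other three hatches read flush at 80 mm. In the last scene picture the spanner, bolt, nut, screwdriver and cup looked unmoved, and the robot touched nothing. I did not check the torch separately.

No check failed or disagreed.

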